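# Shut the rinse valve under the slate

## Task

Shut off the chute's rinse water: push the stud on the slate cover gently along to slide the cover all the way aside on its runners, to the stop at their end, then push the red-marked valve handle clockwise until it is fully shut. Only push - do not lift or tip the brittle slate or squeeze it hard - and leave the black handle open as it is and everything else on the bench where it lies.

Things in the scene. Friction and masses are not known exactly. Their poses are not given: they have to be found in the camera images.
- stopbox: Galvanized stopcock box, fixed, yaw within 20 degrees. Origin: on the bench under its opening's centre; x away from the robot, y left. Opening 236 (x) by 140 (y) mm, rim 70 mm high. Its side walls (268 mm over all) carry on to +y as runners, with 12 mm outer lips and a deck between, to a stop bar at y = 245 mm. Inside, two quarter-turn valves side by side, in either order.
- cover: Loose cracked slate, 252 (x) by 160 (y) by 7 mm, about 0.7 kg, on the rim between the lips, 3 mm play. Origin: centre of its underside; axes as the box's. At first it covers the opening (y in the box's frame 0 to 8 mm); against the stop bar that y is 165 mm. Slides only to the box's +y, with friction under 10 N. Brittle.
- cover_stud (a point): Tarnished copper stud standing up from the cover, 16 mm diameter, 30 mm high, 30 mm from the cover's centre towards the box's -y. This point is on its axis, half-way up (15 mm above the slate's top face).
- red_pivot (a point): Vertical turning axis of the red-marked valve's handle, at the handle's mid height, 48 mm above the bench: 45 mm from the opening's centre towards the box's -y, and at x = -65 or +45 mm in the box's frame (the other valve has the other place).
- red_tip (a point): Free end of the red-marked handle: a level bar 62 mm long from the axis, with a red sleeve over its outer 42 mm, 12 mm wide and 12 mm high; its top is 16 mm below the rim. Pipes and valve bodies below it reach up to 33 mm above the bench.
- red_handle (a joint): Angle of the red-marked handle, rad. 0: open, along the box's +y. 1.571: shut, against its stop, along the box's +x (clockwise from above). Friction about 2 N at the sleeve; it stays where it is left. Starts between 0 and 0.35.
- black_tip (a point): Free end of the other valve's handle, the same but with a black sleeve, also open: it must not be moved.
- spare_slate: bystander, leave alone: loose cracked slate, 200 x 115 x 7 mm, lying flat; origin at the centre of its underside.
- hook1: bystander, leave alone: tarnished copper slate hook, bent 6 mm wire 115 mm long, lying flat; origin at the centre of its underside.
- hook2: bystander, leave alone: second tarnished copper slate hook, the same; origin at the centre of its underside.
- stake: bystander, leave alone: steel slater's stake lying flat, a T: bar 240 x 26 x 20 mm with a 75 mm stem; origin at the centre of its underside.
- divider: bystander, leave alone: brass spring divider lying on the loose slate, about 175 x 60 mm; origin at the centre of its underside.
- hammer: bystander, leave alone: hammer lying on the bench at the left, its length roughly along x.
- mug: bystander, leave alone: white enamel mug standing near the robot on the right, 76 mm across, 80 mm high; origin at the centre of its underside.

How it is judged:
By the outcome, as a careful person would: the job done as asked, in the order asked, and still so for the second after the job is handed in, with the robot touching nothing.
It also fails if it takes over 48 s, if anything falls off the work surface, if the arm or the gripper's body presses on something with over 40 N, if the wrist force passes 120 N, or if a joint passes its speed limit or range.

## Robot

A 6-joint arm with a two-finger parallel gripper is mounted at the origin on the work surface. World frame = base frame: x ahead of the robot, y to its left, z up, the work surface at z = 0. Lengths are in m, angles in rad, forces in N, time in s.
With the tool pointing down it reaches from about 0.35 to 0.975 m from the base axis. Payload 4.9 kg.
Tool frame: the origin (TCP) lies on the centre line of the jaws, within the pads' length; the fingertips stand 11 mm ahead of it and the grasp point (between the pads) lies 8 mm behind it; z points along the fingers, y is the direction in which the jaws open and shut (so a half turn about z gives the same grasp; the last joint's range is limited). The gripper opens to 85 mm and grips with 20 to 120 N. Pads are 22 mm wide; open, the fingers measure 114 mm over their backs; the gripper's body (76 mm by 85 mm) begins 54 mm behind the grasp point. The pads swing forward as they close: fully open they stand 13 mm farther back than shut.
Start: joints at [0.984, 0.053, 1.613, -0, 1.476, -0.119], TCP at [0.282, 0.558, 0.242] pointing down, gripper open.
Joint ranges: [-3.01, 3.01], [-1.01, 2.22], [0.06, 2.58], [-1.02, 4.17], [0.09, 2.62], [-3.14, 3.14]. Speed limits (rad/s): [2.57, 2.57, 3.14, 3.14, 3.14, 3.14].

## Interface

Orientations are given as a rotation vector (axis times angle).
In Python, from station import ctrl gives the robot as it stands.
- The arm moves only by the shell command python3 -m crank 'ROWS' [OPENING] [FORCE]. ROWS is JSON, a list of rows, each an object of numbers: "x", "y", "z": the shift along the tool's x, y, z as a fraction of full scale; "roll": the turn about the tool's z as a fraction of full scale. In form: [{"x": .., "y": .., "z": .., "roll": ..}, ...]. A call has 1 to 10 rows; each row shifts and turns the commanded pose from where the row before left it, along the tool's axes as they then stand; what a row does not reach is not made up. Full scale, the value 1, is 0.06 m for a shift and 0.12 rad for a turn. A row lasts 1/8 s, in which the tool goes at most 62.5 mm and 10.7 degrees, less where a joint would pass 70% of its speed; a pose out of reach is approached as far as the arm can. A call with a number of a shift or a turn outside -1 to 1 is refused whole. A call with a gripper value outside its range is refused whole. OPENING is the closure, from 0 (fully open) to 1 (shut), set as the call begins (- or left out, the last holds). The fingers move at their own pace and stop on an object; FORCE is the grip in N (left out, the last holds). Time passes only in rows, so rows that do not move let the fingers close. It gives the time, the measured TCP pose, the force and the opening at its end, in the units of the state.
- ctrl.get_obs(): the state, without advancing time (a new reading comes with each control period).
- ctrl.get_image(name): name is "scene" or "top" or "wrist"; returns a dict with "img" (384x512x3 uint8, red, green, blue), "K" (3x3 intrinsics, pixels), "rvec" (rotation vector, rad) and "tvec" (3), from world to camera coordinates, as OpenCV has them. Camera axes: x right, y down, z forward; pixel columns grow to the right and rows downward; lengths in m; the calibration is good to about 2 mm. A picture is of the moment at which its call begins. There is no depth.
- ctrl.finish_job(): hands the job in, once; it reports no verdict.
The state is a dict: "t": time; "q": joint angles; "dq": joint speeds; "effort": joint torques, N m; "tool_pos": TCP position; "tool_rot": TCP orientation; "contact_force": force on the tool from outside, world axes, zero at the start; "wrist_torque": the same for the moment, N m; "opening": finger opening in m.
Only numpy, scipy, OpenCV 4.12 (cv2) and the standard library are available. Lean on these libraries where they do the work, as an engineer would, in place of code of your own. Each camera call takes 0.05 s, during which the arm holds its last target.

## Working session

There is one attempt and no reset: what is moved stays moved. The work goes in short steps, Python scripts to look and compute and a shell command to move; the robot and the scene stay as the last step left them, time stands still between calls to the robot, and variables do not carry over. Pictures are saved under pics/ and viewed, and the job is handed in when it is done.

```bash
ls; mkdir -p pics
cat > h.py <<'E'
import numpy as np, cv2
from station import ctrl
def grab(n,f):
    d=ctrl.get_image(n); cv2.imwrite('pics/'+f,cv2.cvtColor(d['img'],cv2.COLOR_RGB2BGR)); np.savez('pics/'+f[:-4]+'.npz',**d); return d
def load(f): return dict(np.load('pics/'+f+'.npz'))
def ray(d,u,v):
    R=cv2.Rodrigues(d['rvec'])[0]; o=-R.T@d['tvec'].ravel(); w=R.T@np.linalg.inv(d['K'])@[u,v,1]; return o,w/np.linalg.norm(w)
def onz(d,u,v,z):
    o,w=ray(d,u,v); return o+w*(z-o[2])/w[2]
def proj(d,p): return cv2.projectPoints(np.array([p],float),d['rvec'],d['tvec'],d['K'],None)[0].ravel()
def tri(*obs):
    A=0;b=0;L=[]
    for d,u,v in obs:
        o,w=ray(d,u,v);P=np.eye(3)-np.outer(w,w);A=A+P;b=b+P@o;L.append((o,w))
    x=np.linalg.solve(A,b); return x,[np.linalg.norm(np.cross(x-o,w)) for o,w in L]
E
python3 - <<'E'
from h import *
for n in('scene','top','wrist'):
    d=grab(n,n+'0.png'); print(n,-cv2.Rodrigues(d['rvec'])[0].T@d['tvec'].ravel())
print(ctrl.get_obs())
E
```

```text
pics
scene [1.18048554 0.06458216 0.92051215]
top [0.3291813  0.05763792 1.23526764]
wrist [0.22014801 0.59001158 0.37345181]
{'t': 0.15, 'q': array([ 9.83996397e-01,  5.32309130e-02,  1.61397552e+00,  2.90320069e-05,
        1.47603508e+00, -1.18970408e-01]), 'dq': array([ 1.05448386e-03, -2.26495233e-04, -4.32030439e-03,  3.63919146e-05,
        1.51727638e-04, -6.92566849e-04]), 'effort': array([ 3.68780875e-04, -3.94243097e+01, -3.70722377e+01, -1.24356366e-04,
        4.67880978e-03,  7.53106207e-06]), 'tool_pos': array([0.28155464, 0.55745628, 0.24133134]), 'tool_rot': array([-7.28047359e-01, -3.05545333e+00,  2.41428168e-03]), 'contact_force': array([-0.2005106 , -0.28338932,  0.71524969]), 'wrist_torque': array([ 0.02468634, -0.06477873,  0.01817773]), 'opening': 0.08519966296641945}
```

View pics/scene0.png

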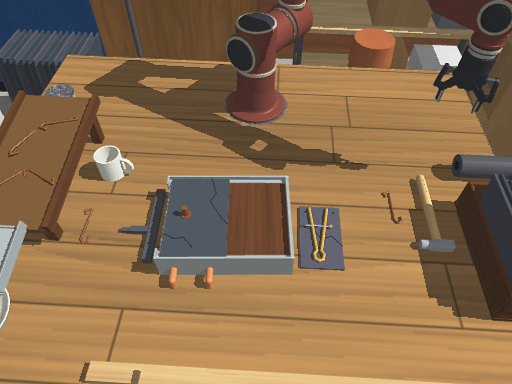

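View pics/top0.png

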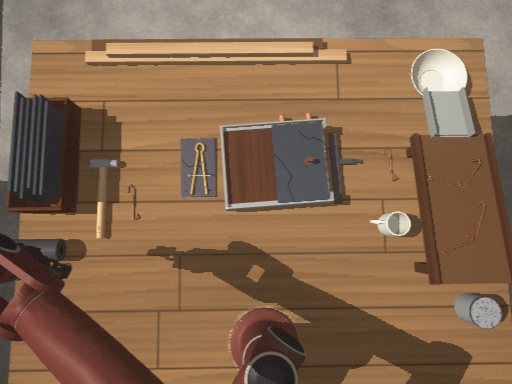

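View pics/wrist0.png

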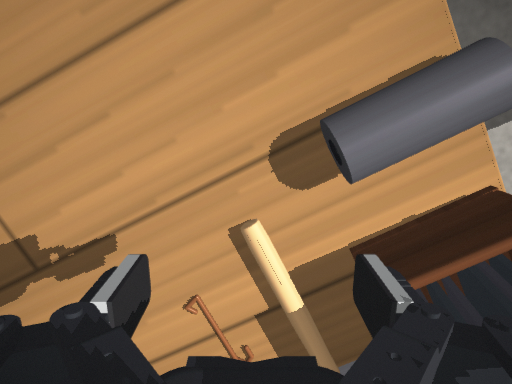

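Run:
```python
from h import *
t=cv2.imread('pics/top0.png')[105:225,170:370]; s=cv2.imread('pics/scene0.png')[160:295,110:310]
cv2.imwrite('pics/tc.png',cv2.resize(t,None,fx=4,fy=4,interpolation=cv2.INTER_CUBIC)); cv2.imwrite('pics/sc.png',cv2.resize(s,None,fx=4,fy=4,interpolation=cv2.INTER_CUBIC))
T=load('top0');S=load('scene0')
for n,d,roi in(('top',T,(145,295,175,325)),('scene',S,(195,165,225,205))):
    im=d['img'].astype(int); m=((im[...,0]-im[...,2])>40).astype(np.uint8); r=np.zeros_like(m); r[roi[0]:roi[2],roi[1]:roi[3]]=m[roi[0]:roi[2],roi[1]:roi[3]]
    k,l,st,c=cv2.connectedComponentsWithStats(r); print(n,st[1:],c[1:])
    i=1+np.argmax(st[1:,4]); globals()[n]=c[i]
print(tri((T,*top),(S,*scene)))
```

```text
top [[305 157   9   8  53]] [[308.56603774 160.20754717]]
scene [[166 195   2   1   2]
 [165 198   2  12  15]
 [181 205  10  14  92]] [[166.5        195.        ]
 [165.33333333 203.        ]
 [185.31521739 212.27173913]]
(array([ 0.56991989, -0.14873975,  0.08449111]), [np.float64(0.0016992487726932193), np.float64(0.0016992487726932518)])
```

Run:
```python
from h import *
print(1)
```

```text
1
```

View pics/tc.png

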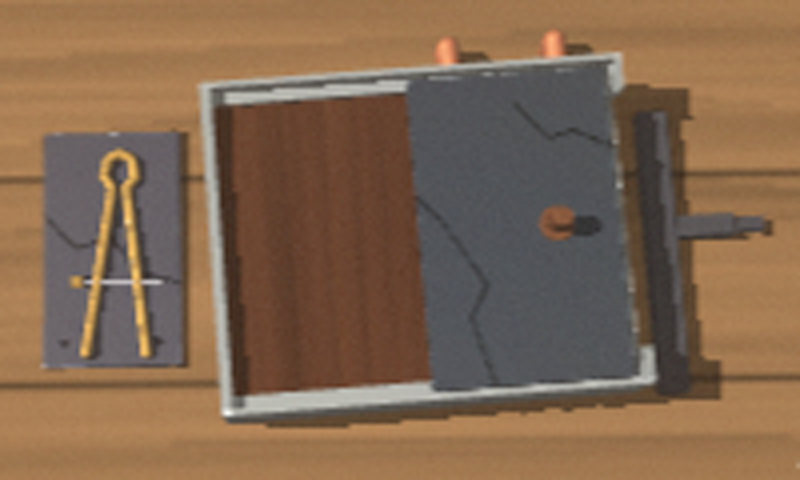

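View pics/sc.png

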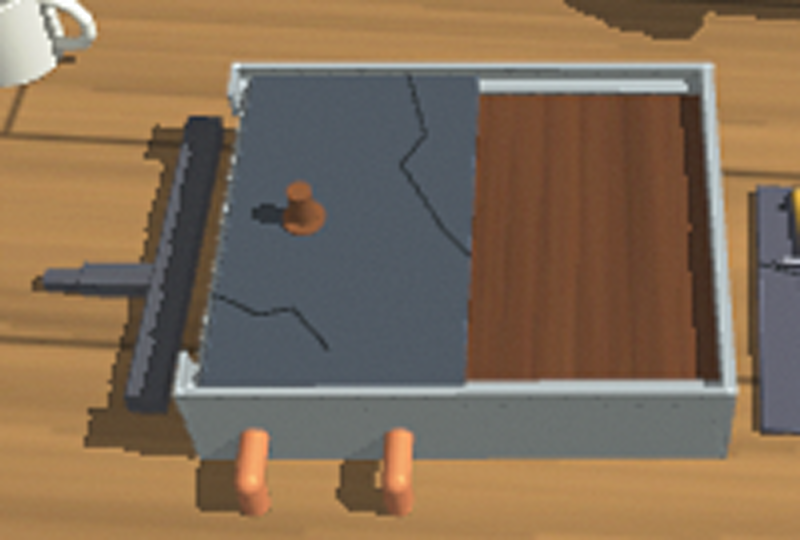

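```bash
python3 - <<'E'
from h import *
T=load('top0');S=load('scene0')
tp=dict(FL=(200,85),FR=(621,55),NR=(655,380),NL=(228,415),cFL=(408,82),cNL=(433,390),cFR=(608,68),cNR=(636,376),sttop=(553,222))
sp=dict(FL=(735,390),FR=(178,390),NR=(235,66),NL=(712,66),cFL=(467,384),cNL=(479,79),cFR=(200,386),cNR=(249,78),sttop=(299,190))
P={}
for k in tp:
    a=np.array(tp[k])/4+[170,105]; b=np.array(sp[k])/4+[110,160]
    P[k],e=tri((T,*a),(S,*b)); print(k,P[k].round(4),np.round(e[0],4))
n=np.linalg.norm
for a,b in('FL FR','NL NR','FL NL','FR NR','cFL cNL','cFR cNR','cFL cFR','cNL cNR'):pass
E
python3 - <<'E'
E
```

```text
FL [0.6846 0.1329 0.0793] 0.0004
FR [ 0.7059 -0.2044  0.0798] 0.0019
NR [ 0.4432 -0.2215  0.0785] 0.0011
NL [0.4198 0.1142 0.0772] 0.003
cFL [ 0.6871 -0.0323  0.0734] 0.0025
cNL [ 0.438  -0.0486  0.0715] 0.0008
cFR [ 0.6977 -0.1948  0.0717] 0.0024
cNR [ 0.4474 -0.2101  0.071 ] 0.0005
sttop [ 0.566  -0.1469  0.0998] 0.0036Traceback (most recent call last):
  File "<stdin>", line 10, in <module>
ValueError: too many values to unpack (expected 2)
```

The stud triangulates to about (0.5685, -0.149) and mid-height 0.09. The cover measures 250 x 162 mm at z≈0.072 and the lips stand at z≈0.079, so the sizes fit the text. Box yaw is about 0.066 rad. The stake lies by the box's -y end. I'll move over with the fingers closed.

```bash
python3 -m crank '[{"x":-0.3,"y":-0.27},{"x":-0.56,"y":-0.5},{"x":-0.56,"y":-0.5},{"x":-0.56,"y":-0.5},{"x":-0.56,"y":-0.5},{"x":-0.56,"y":-0.5},{"x":-0.56,"y":-0.5},{"x":-0.56,"y":-0.5},{"x":-0.56,"y":-0.5},{"x":-0.3,"y":-0.27}]' 1 20
cat >> h.py <<'E'
YAW=0.066
def state():
    o=ctrl.get_obs(); R=cv2.Rodrigues(np.array(o['tool_rot']))[0]
    print('t',round(o['t'],2),'pos',o['tool_pos'].round(4),'xyaw',round(np.arctan2(R[1,0],R[0,0]),4),'z',R[:,2].round(3),'F',o['contact_force'].round(2),'op',round(o['opening'],4),'q',o['q'].round(2)); return o,R
def to(p,yaw=None):
    o,R=state(); d=R.T@(np.array(p)-o['tool_pos']); print('shift units',(d/0.06).round(3))
    if yaw is not None: print('roll units',-((yaw-np.arctan2(R[1,0],R[0,0])+np.pi)%(2*np.pi)-np.pi)/0.12)
E
python3 - <<'E'
from h import *
u=np.array([-np.sin(YAW),np.cos(YAW)]); s=np.array([.5685,-.149])
to([*(s-0.032*u),0.2],np.pi/2+YAW)
E
```

```text
t 0.15 pos [0.2816 0.5575 0.2413] xyaw 2.6738 z [-0.001 -0.001 -1.   ] F [-0.2  -0.28  0.72] op 0.0852 q [ 0.98  0.05  1.61  0.    1.48 -0.12]
shift units [-9.85  -8.81   0.701]
roll units 8.641365424850664validation failed for argument at $[0]...
```

```bash
python3 -m crank '[{"x":-0.3,"y":-0.27,"z":0,"roll":0},{"x":-0.56,"y":-0.5,"z":0,"roll":0},{"x":-0.56,"y":-0.5,"z":0,"roll":0},{"x":-0.56,"y":-0.5,"z":0,"roll":0},{"x":-0.56,"y":-0.5,"z":0,"roll":0},{"x":-0.56,"y":-0.5,"z":0,"roll":0},{"x":-0.56,"y":-0.5,"z":0,"roll":0},{"x":-0.56,"y":-0.5,"z":0,"roll":0},{"x":-0.56,"y":-0.5,"z":0,"roll":0},{"x":-0.3,"y":-0.27,"z":0,"roll":0}]' 1 20
cat > st.py <<'E'
from h import *
u=np.array([-np.sin(YAW),np.cos(YAW)]); s=np.array([.5685,-.149])
to([*(s-0.032*u),0.2],np.pi/2+YAW)
E
python3 st.py
```

```text
t: 1.4
tool_pos: [0.4314, 0.1754, 0.2421]
tool_rot: [-0.731, -3.055, 0.001]
contact_force: [0.2, -0.2, -0.1]
opening: -0.0
t 1.4 pos [0.4314 0.1754 0.2421] xyaw 2.6718 z [-0. -0. -1.] F [ 0.2  -0.18 -0.09] op -0.0 q [ 0.23 -0.34  1.97 -0.    1.52 -0.87]
shift units [-4.758 -4.245  0.702]
roll units 8.62521617786658
```

```bash
python3 -m crank '[{"x":-0.3,"y":-0.27,"z":0,"roll":0},{"x":-0.56,"y":-0.5,"z":0,"roll":0},{"x":-0.56,"y":-0.5,"z":0,"roll":0},{"x":-0.56,"y":-0.5,"z":0,"roll":0},{"x":-0.56,"y":-0.5,"z":0,"roll":0},{"x":-0.56,"y":-0.5,"z":0,"roll":0},{"x":-0.56,"y":-0.5,"z":0,"roll":0},{"x":-0.56,"y":-0.5,"z":0,"roll":0},{"x":-0.54,"y":-0.5,"z":0,"roll":0}]' && python3 -m crank '[{"x":0,"y":0,"z":0,"roll":0.6},{"x":0,"y":0,"z":0,"roll":1},{"x":0,"y":0,"z":0,"roll":1},{"x":0,"y":0,"z":0,"roll":1},{"x":0,"y":0,"z":0,"roll":1},{"x":0,"y":0,"z":0,"roll":1},{"x":0,"y":0,"z":0,"roll":1},{"x":0,"y":0,"z":0,"roll":1},{"x":0,"y":0,"z":0,"roll":1},{"x":0,"y":0,"z":0,"roll":0}]'
python3 st.py
python3 - <<'E'
from h import *
for n in('wrist','scene'): grab(n,n+'1.png')
E
```

```text
t: 2.52
tool_pos: [0.5706, -0.1816, 0.2419]
tool_rot: [-0.728, -3.055, -0.0]
contact_force: [1.1, 0.3, -0.0]
opening: 0.0003
t: 3.78
tool_pos: [0.5702, -0.1801, 0.2419]
tool_rot: [-2.139, -2.3, 0.0]
contact_force: [0.7, -0.7, -0.8]
opening: -0.0001
t 3.77 pos [ 0.5702 -0.1801  0.2419] xyaw 1.6432 z [-0.001  0.    -1.   ] F [ 0.69 -0.68 -0.79] op -0.0001 q [-0.43 -0.01  1.68  0.    1.48 -0.5 ]
shift units [-0.014  0.006  0.698]
roll units 0.05319345173410891
```

View pics/wrist1.png

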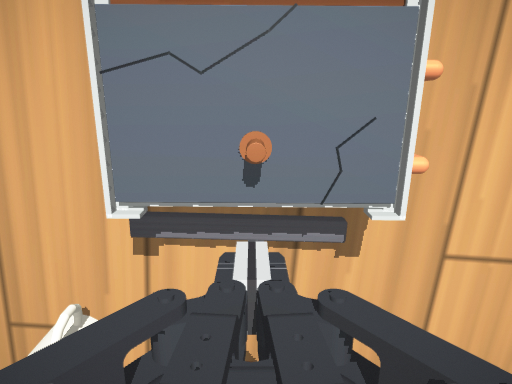

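View pics/scene1.png

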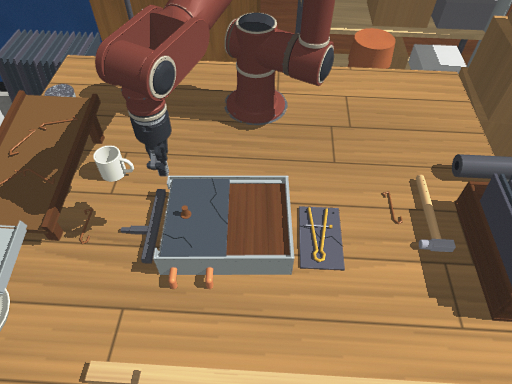

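Wrist view: stud top is at about (256,151) and its flange at (256,147). The closed fingertips end near row 242, and the stake lies across rows 213-240. I'll refine the stud position and check the fingertip length.

Run:
```python
from h import *
W=load('wrist1');S=load('scene0');T=load('top0')
print(tri((W,256,151),(S,184.75,207.5),(T,308.25,160.5)))
print(onz(W,256,151,.107),onz(W,256,147,.079))
for u,v in((110,214),(405,214),(432,0),(86,0)):print(onz(W,u,v,.079))
o,R=state()
for dz in(-.008,0,.011,.02,.024):print(dz,proj(W,o['tool_pos']+R[:,2]*dz))
for dx in(-.011,.011):print(proj(W,o['tool_pos']+R@[dx,0,.011]))
im=cv2.imread('pics/wrist1.png')[200:384,170:340];cv2.imwrite('pics/wc.png',cv2.resize(im,None,fx=3.2,fy=3.2))
```

```text
(array([ 0.56862423, -0.14713025,  0.10175407]), [np.float64(0.003886576682296512), np.float64(0.002964624478815498), np.float64(0.005238800601909587)])
[ 0.57218293 -0.14766829  0.107     ] [ 0.57255345 -0.14824749  0.079     ]
[ 0.44523957 -0.21814996  0.079     ]
[ 0.71157701 -0.19883075  0.079     ]
[ 0.69849023 -0.02654186  0.079     ]
[ 0.43405861 -0.04552872  0.079     ]
t 3.88 pos [ 0.5703 -0.1801  0.242 ] xyaw 1.6436 z [-0.  0. -1.] F [ 0.46 -0.21 -0.59] op -0.0005 q [-0.43 -0.01  1.68 -0.    1.48 -0.5 ]
-0.008 [249.3487149  281.73111643]
0 [249.47044944 272.16883477]
0.011 [249.61838489 260.54846478]
0.02 [249.72539089 252.1431138 ]
0.024 [249.76944656 248.68252866]
[249.67150618 282.05369872]
[249.56316591 238.19402118]
```

View pics/wc.png

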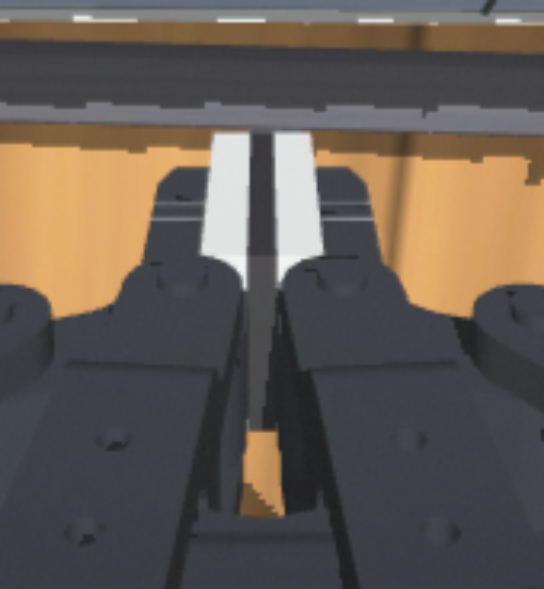

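The fingertip sits about 11 mm ahead of the TCP, as stated. I'll descend behind the stud to fingertip z≈0.088, which is 11 mm above the slate.

```bash
python3 -m crank '[{"x":0,"y":0.03,"z":0.25,"roll":0.05},{"x":0,"y":0,"z":0.4,"roll":0},{"x":0,"y":0,"z":0.4,"roll":0},{"x":0,"y":0,"z":0.4,"roll":0},{"x":0,"y":0,"z":0.4,"roll":0},{"x":0,"y":0,"z":0.3,"roll":0},{"x":0,"y":0,"z":0.15,"roll":0},{"x":0,"y":0,"z":0.08,"roll":0},{"x":0,"y":0,"z":0,"roll":0}]'
python3 - <<'E'
from h import *
state()
for n in('wrist','scene'): grab(n,n+'2.png')
im=cv2.imread('pics/scene2.png')[140:290,100:300];cv2.imwrite('pics/s2c.png',cv2.resize(im,None,fx=4,fy=4))
E
```

```text
t: 5.0
tool_pos: [0.5725, -0.1802, 0.0998]
tool_rot: [2.148, 2.292, 0.0]
contact_force: [-0.6, -0.2, 0.6]
opening: 0.0001
t 5.0 pos [ 0.5725 -0.1802  0.0998] xyaw 1.6359 z [ 0. -0. -1.] F [-0.58 -0.18  0.61] op 0.0001 q [-0.43  0.12  1.79  0.    1.23 -0.49]
```

View pics/wrist2.png

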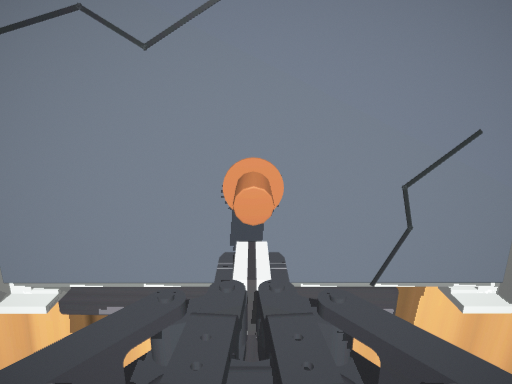

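View pics/s2c.png

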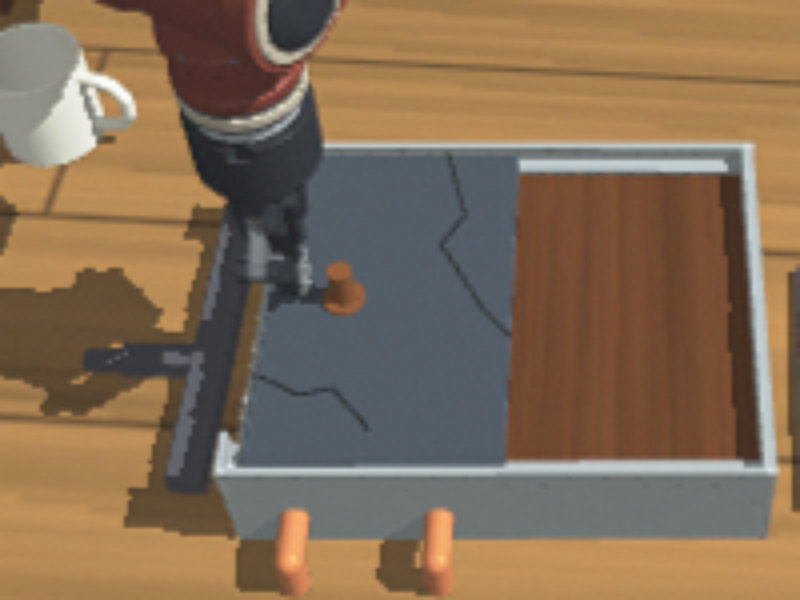

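The fingers are lined up behind the stud: seam at u≈252, stud at u≈253. I'll start the gentle push along tool +x.

```bash
python3 -m crank '[{"x":0.05,"y":0,"z":0,"roll":0},{"x":0.05,"y":0,"z":0,"roll":0},{"x":0.04,"y":0,"z":0,"roll":0},{"x":0.04,"y":0,"z":0,"roll":0},{"x":0.04,"y":0,"z":0,"roll":0},{"x":0.05,"y":0,"z":0,"roll":0},{"x":0.06,"y":0,"z":0,"roll":0},{"x":0.06,"y":0,"z":0,"roll":0}]'
python3 - <<'E'
from h import *
state()
E
```

```text
t: 6.1
tool_pos: [0.5707, -0.1568, 0.0995]
tool_rot: [2.148, 2.292, -0.0]
contact_force: [0.2, -3.1, -1.0]
opening: -0.0001
t 6.1 pos [ 0.5707 -0.1568  0.0995] xyaw 1.6357 z [ 0. -0. -1.] F [ 0.15 -3.09 -1.02] op -0.0001 q [-0.39  0.1   1.81 -0.    1.23 -0.46]
```

```bash
python3 -m crank '[{"x":0.07,"y":0,"z":0,"roll":0},{"x":0.08,"y":0,"z":0,"roll":0},{"x":0.09,"y":0,"z":0,"roll":0},{"x":0.1,"y":0,"z":0,"roll":0},{"x":0.1,"y":0,"z":0,"roll":0},{"x":0.1,"y":0,"z":0,"roll":0},{"x":0.1,"y":0,"z":0,"roll":0},{"x":0.1,"y":0,"z":0,"roll":0},{"x":0.1,"y":0,"z":0,"roll":0},{"x":0.1,"y":0,"z":0,"roll":0}]'
python3 - <<'E'
from h import *
state()
for n in('wrist','scene'): grab(n,n+'3.png')
im=cv2.imread('pics/scene3.png')[140:290,130:330];cv2.imwrite('pics/s3c.png',cv2.resize(im,None,fx=4,fy=4))
E
```

```text
t: 7.35
tool_pos: [0.567, -0.1001, 0.0995]
tool_rot: [2.148, 2.292, -0.0]
contact_force: [2.0, -4.3, -1.6]
opening: -0.0
t 7.35 pos [ 0.567  -0.1001  0.0995] xyaw 1.6358 z [-0. -0. -1.] F [ 1.97 -4.35 -1.59] op -0.0 q [-0.3   0.07  1.85 -0.    1.23 -0.37]
```

View pics/s3c.png

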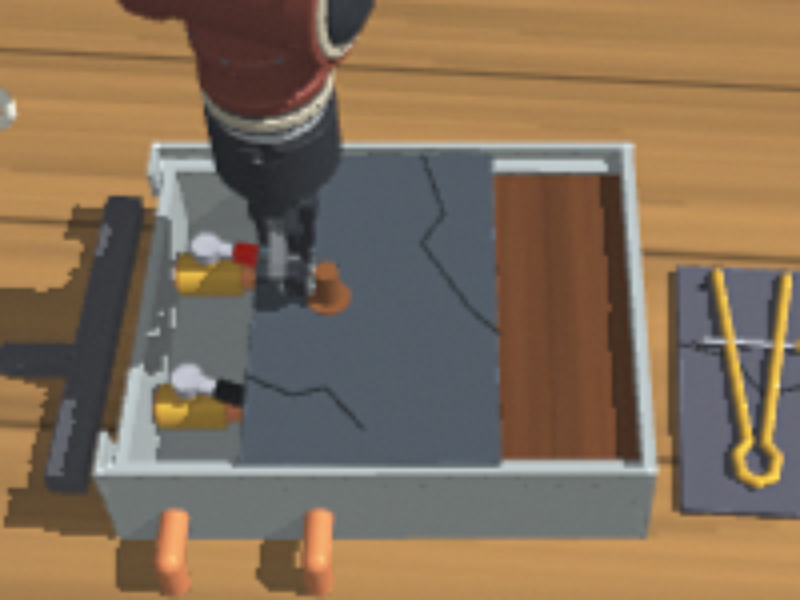

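View pics/wrist3.png

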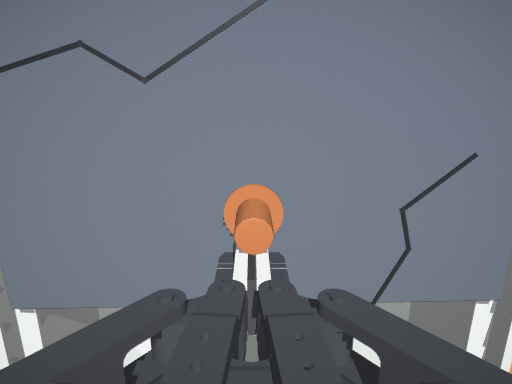

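The scene view shows the red handle on the near valve (x=-65) and the black one on the far valve. The cover is sliding true at about 4 N. I'll measure what travel is left.

Run:
```python
from h import *
S=load('scene3')
c=lambda u,v,z:onz(S,130+u/4,140+v/4,z)
print('cover edge',c(500,465,.077),c(492,155,.077)); 
print('stop inner top',c(619,170,.079),c(645,460,.079)); print('stop outer',c(634,147,.079),c(655,468,.079))
```

```text
cover edge [0.68565121 0.039203   0.077     ] [0.43468609 0.0182258  0.077     ]
stop inner top [0.44456285 0.10817454 0.079     ] [0.67779378 0.127227   0.079     ]
stop outer [0.4221876  0.11852463 0.079     ] [0.68300486 0.13331375 0.079     ]
```

```bash
python3 -m crank '[{"x":0.08,"y":0,"z":0,"roll":0},{"x":0.1,"y":0,"z":0,"roll":0},{"x":0.12,"y":0,"z":0,"roll":0},{"x":0.12,"y":0,"z":0,"roll":0},{"x":0.12,"y":0,"z":0,"roll":0},{"x":0.12,"y":0,"z":0,"roll":0},{"x":0.12,"y":0,"z":0,"roll":0},{"x":0.12,"y":0,"z":0,"roll":0},{"x":0.1,"y":0,"z":0,"roll":0},{"x":0.08,"y":0,"z":0,"roll":0}]' && python3 -m crank '[{"x":0.05,"y":0,"z":0,"roll":0},{"x":0.04,"y":0,"z":0,"roll":0},{"x":0.04,"y":0,"z":0,"roll":0},{"x":0.03,"y":0,"z":0,"roll":0}]'
python3 - <<'E'
from h import *
state()
for n in('wrist','scene'): grab(n,n+'4.png')
im=cv2.imread('pics/scene4.png')[140:290,130:330];cv2.imwrite('pics/s4c.png',cv2.resize(im,None,fx=4,fy=4))
S=load('scene4')
E
```

```text
t: 8.7
tool_pos: [0.5628, -0.0354, 0.0996]
tool_rot: [2.148, 2.292, -0.0]
contact_force: [1.8, -3.8, 0.3]
opening: -0.0001
t: 9.2
tool_pos: [0.5622, -0.0262, 0.0995]
tool_rot: [2.148, 2.292, 0.0]
contact_force: [2.3, -4.8, 0.4]
opening: -0.0001
t 9.2 pos [ 0.5622 -0.0262  0.0995] xyaw 1.6357 z [ 0. -0. -1.] F [ 2.33 -4.75  0.35] op -0.0001 q [-0.18  0.04  1.88 -0.    1.23 -0.24]
```

View pics/s4c.png

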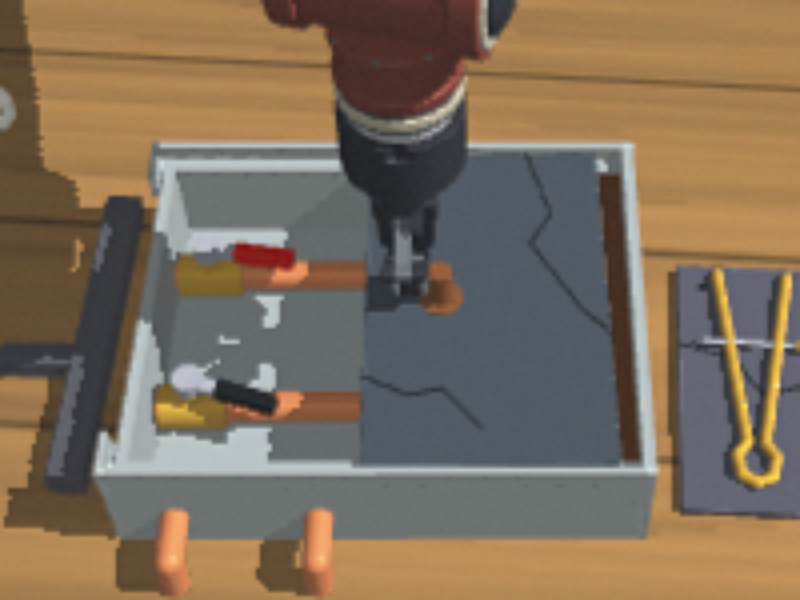

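The handles are fully visible now. Roughly 13-15 mm remain to the stop, so I'll go slowly and check the force.

```bash
python3 -m crank '[{"x":0.04,"y":0,"z":0,"roll":0},{"x":0.04,"y":0,"z":0,"roll":0},{"x":0.04,"y":0,"z":0,"roll":0},{"x":0.04,"y":0,"z":0,"roll":0}]'; python3 -m crank '[{"x":0.02,"y":0,"z":0,"roll":0},{"x":0.02,"y":0,"z":0,"roll":0},{"x":0.02,"y":0,"z":0,"roll":0}]'
```

```text
t: 9.8
tool_pos: [0.5616, -0.0167, 0.0995]
tool_rot: [2.148, 2.292, -0.0]
contact_force: [2.1, -4.6, 0.5]
opening: 0.0001
t: 10.18
tool_pos: [0.5613, -0.0134, 0.0995]
tool_rot: [2.148, 2.292, -0.001]
contact_force: [1.3, -6.2, 0.8]
opening: -0.0003
```

Run:
```python
from h import *
state()
for n in('scene','top'): grab(n,n+'5.png')
im=cv2.imread('pics/scene5.png')[150:270,210:310];cv2.imwrite('pics/s5c.png',cv2.resize(im,None,fx=5,fy=5))
im=cv2.imread('pics/top5.png')[105:225,170:370];cv2.imwrite('pics/t5c.png',cv2.resize(im,None,fx=4,fy=4))
```

```text
t 10.18 pos [ 0.5613 -0.0134  0.0995] xyaw 1.6358 z [-0.    -0.001 -1.   ] F [ 1.31 -6.18  0.79] op -0.0003 q [-0.16  0.03  1.88 -0.    1.23 -0.22]
```

View pics/s5c.png

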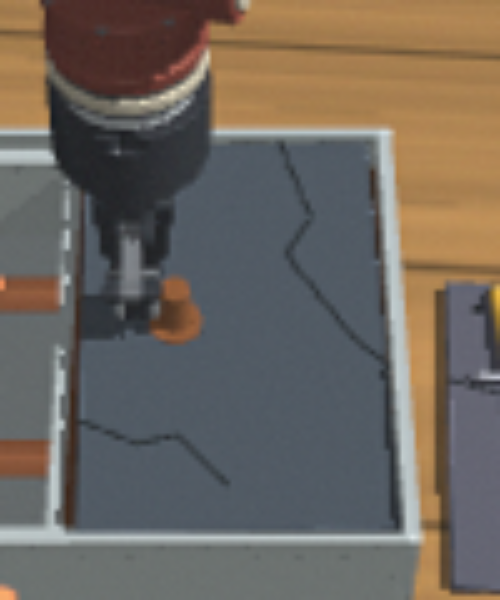

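View pics/t5c.png

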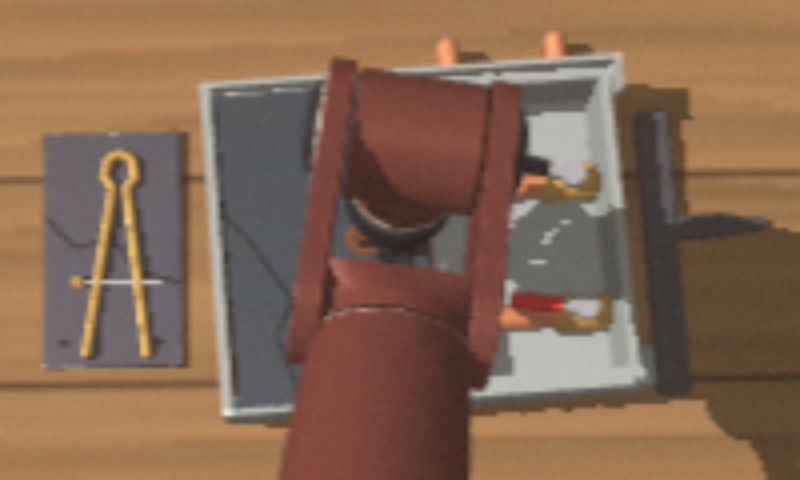

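```bash
python3 -m crank '[{"x":0.01,"y":0,"z":0,"roll":0},{"x":0.01,"y":0,"z":0,"roll":0}]';python3 -m crank '[{"x":0.01,"y":0,"z":0,"roll":0},{"x":0.01,"y":0,"z":0,"roll":0}]'
```

```text
t: 10.52
tool_pos: [0.5609, -0.0129, 0.0996]
tool_rot: [2.147, 2.292, -0.004]
contact_force: [-0.4, -8.1, 1.2]
opening: -0.0001
t: 10.78
tool_pos: [0.5604, -0.0122, 0.0995]
tool_rot: [2.148, 2.292, -0.007]
contact_force: [-1.8, -10.2, 2.9]
opening: 0.0001
```

Run:
```python
from h import *
state()
for n in('scene','wrist'): grab(n,n+'6.png')
im=cv2.imread('pics/scene6.png')[150:270,210:310];cv2.imwrite('pics/s6c.png',cv2.resize(im,None,fx=5,fy=5))
```

```text
t 10.78 pos [ 0.5604 -0.0122  0.0995] xyaw 1.636 z [-0.003 -0.003 -1.   ] F [ -1.85 -10.16   2.87] op 0.0001 q [-0.15  0.03  1.88 -0.    1.23 -0.22]
```

View pics/s6c.png

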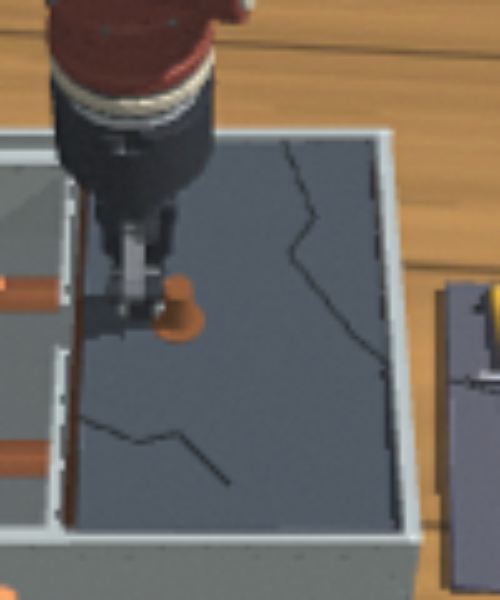

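View pics/wrist6.png

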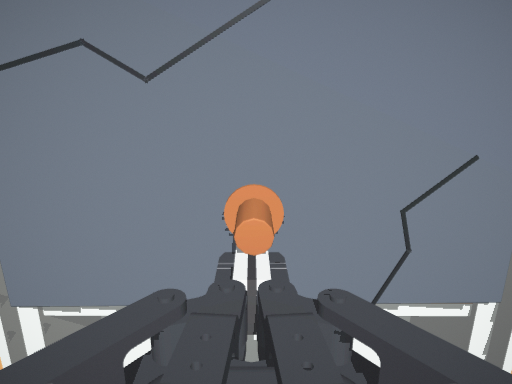

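```bash
python3 -m crank '[{"x":0.01,"y":0,"z":0,"roll":0},{"x":0.01,"y":0,"z":0,"roll":0},{"x":0,"y":0,"z":0,"roll":0}]'
```

```text
t: 11.25
tool_pos: [0.56, -0.0115, 0.0995]
tool_rot: [2.148, 2.292, -0.009]
contact_force: [-3.3, -11.2, 2.7]
opening: 0.0003
```

The force has climbed from about 4.7 N sliding to 11 N, which points to the stop. I'll back off, rise, and verify from above.

```bash
python3 -m crank '[{"x":-0.1,"y":0,"z":0,"roll":0},{"x":-0.2,"y":0,"z":0,"roll":0},{"x":-0.2,"y":0,"z":-0.2,"roll":0},{"x":0,"y":0,"z":-0.5,"roll":0},{"x":0,"y":0,"z":-0.7,"roll":0},{"x":0,"y":0,"z":-0.7,"roll":0},{"x":-0.3,"y":0,"z":-0.3,"roll":0},{"x":-0.3,"y":0,"z":0,"roll":0},{"x":0,"y":0,"z":0,"roll":0}]'
python3 - <<'E'
from h import *
state()
for n in('scene','wrist','top'): grab(n,n+'7.png')
im=cv2.imread('pics/scene7.png')[150:270,150:310];cv2.imwrite('pics/s7c.png',cv2.resize(im,None,fx=5,fy=5))
E
```

```text
t: 12.38
tool_pos: [0.5645, -0.0769, 0.2412]
tool_rot: [-2.149, -2.287, 0.003]
contact_force: [0.1, 0.3, -0.4]
opening: 0.0001
t 12.38 pos [ 0.5645 -0.0769  0.2412] xyaw 1.6331 z [-0.003  0.001 -1.   ] F [ 0.07  0.27 -0.42] op 0.0001 q [-0.27 -0.08  1.74 -0.    1.48 -0.33]
```

View pics/s7c.png

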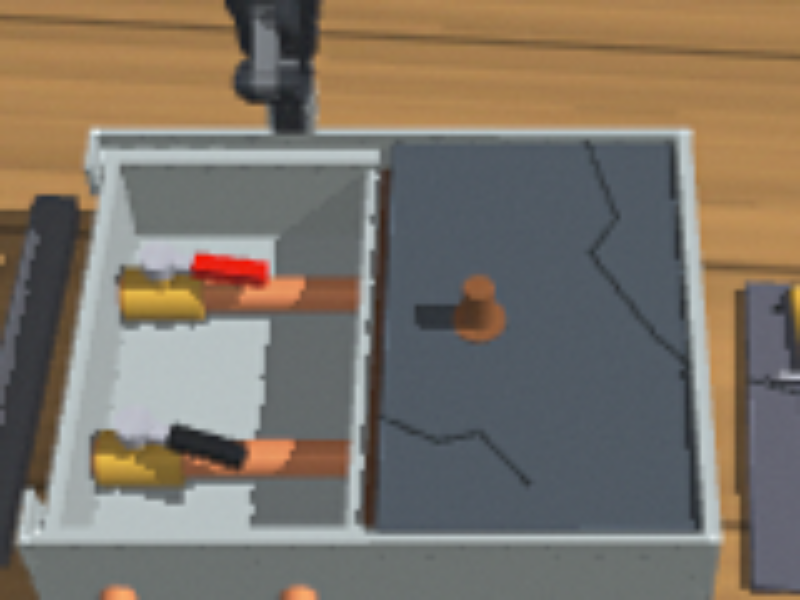

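View pics/wrist7.png

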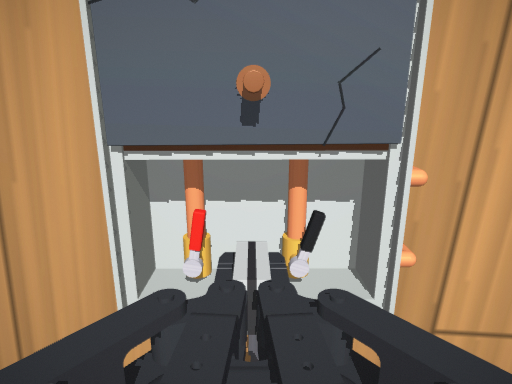

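Run:
```python
from h import *
W=load('wrist7');T=load('top7');S=load('scene7')
im=cv2.imread('pics/top7.png')[105:225,170:370];cv2.imwrite('pics/t7c.png',cv2.resize(im,None,fx=4,fy=4))
im=cv2.imread('pics/wrist7.png')[120:300,100:400];cv2.imwrite('pics/w7c.png',cv2.resize(im,None,fx=2.6,fy=2.6,interpolation=cv2.INTER_CUBIC))
c=YAW;R2=np.array([[np.cos(c),np.sin(c)],[-np.sin(c),np.cos(c)]])
a=onz(W,256,158,.07);b=onz(W,256,150,.077) ;e=onz(W,256,145,.077); print(a,e,(R2@(e-a)[:2]))
for nm,d,x in(('scene',S,lambda u,v:(150+u/5,150+v/5)),):
  print(nm,'stud top',onz(d,*x(480,290),.107),'NL,FL',onz(d,*x(690,132),.079),onz(d,*x(716,540),.079),'cover -y edge',onz(d,*x(390,142),.077),onz(d,*x(376,528),.077),'rim inner',onz(d,*x(369,175),.07),onz(d,*x(350,525),.07), '-y wall',onz(d,*x(100,160),.07),onz(d,*x(40,540),.07))
m=W['img'].astype(int); 
for nm,mk in(('red',(m[...,0]>150)&(m[...,1]<60)&(m[...,2]<60)),):
  k,l,st,cc=cv2.connectedComponentsWithStats(mk.astype(np.uint8)); i=1+np.argmax(st[1:,4]); print(nm,st[i],cc[i]); 
  r=cv2.minAreaRect(np.argwhere(l==i)[:,::-1].astype(np.float32)); print(cv2.boxPoints(r))
m=S['img'].astype(int); mk=(m[...,0]>140)&(m[...,1]<60)&(m[...,2]<60)
k,l,st,cc=cv2.connectedComponentsWithStats(mk.astype(np.uint8)); i=1+np.argmax(st[1:,4]); print('S',st[i],cc[i])
```

```text
[ 0.56711719 -0.05483616  0.07      ] [ 0.5662404  -0.04250032  0.077     ] [-6.13095411e-05  1.23668048e-02]
scene stud top [0.5626243  0.00833712 0.107     ] NL,FL [0.42094565 0.11709313 0.079     ] [0.68587043 0.13197995 0.079     ] cover -y edge [ 0.43806383 -0.0525021   0.077     ] [ 0.68839193 -0.03331959  0.077     ] rim inner [ 0.45739387 -0.06269312  0.07      ] [ 0.6834248  -0.04705348  0.07      ] -y wall [ 0.456308   -0.21552124  0.07      ] [ 0.70127088 -0.19678501  0.07      ]
red [189 209  16  42 455] [196.88791209 229.77142857]
[[188.6     249.20003]
 [193.69232 208.46156]
 [205.13849 209.89232]
 [200.04617 250.63078]]
S [188 201  15   6  46] [195.5 203. ]
```

View pics/t7c.png

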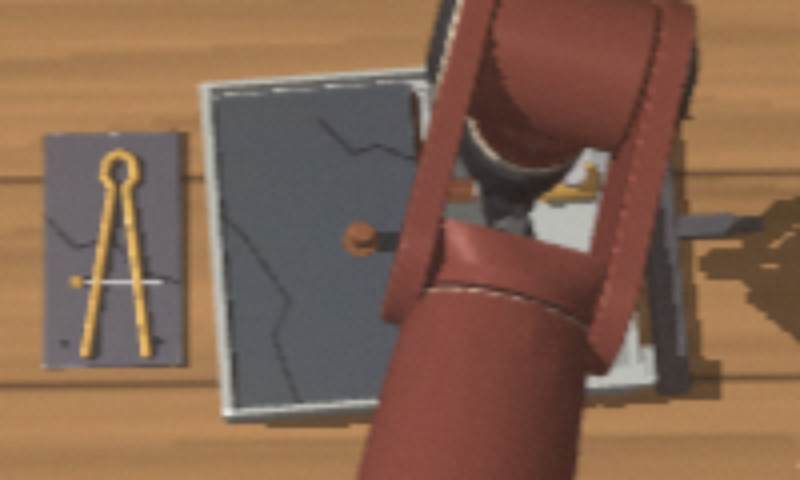

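View pics/w7c.png

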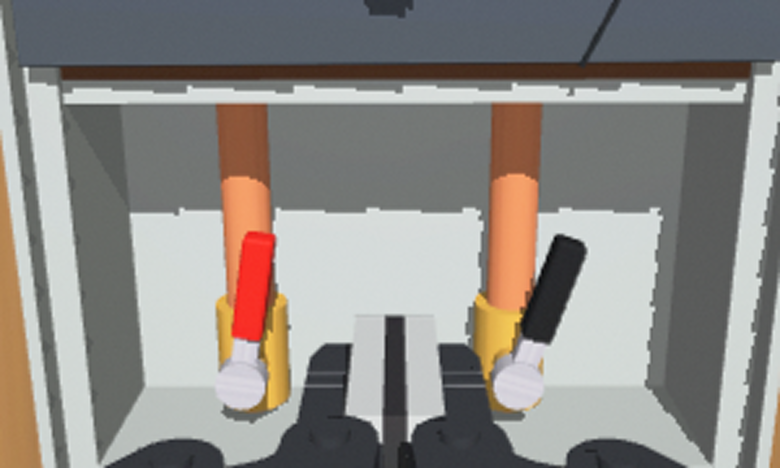

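The cover looks to be at the stop, but I want a closer look straight over the stop bar before going on.

```bash
python3 -m crank '[{"x":0.4,"y":0,"z":0,"roll":0},{"x":0.6,"y":0,"z":0,"roll":0},{"x":0.5,"y":0,"z":0,"roll":0},{"x":0.2,"y":0,"z":0,"roll":0},{"x":0,"y":0,"z":0,"roll":0}]'
python3 - <<'E'
from h import *
state()
grab('wrist','wrist8.png')
im=cv2.imread('pics/wrist8.png')[0:250];cv2.imwrite('pics/w8c.png',cv2.resize(im,None,fx=1.55,fy=1.55,interpolation=cv2.INTER_CUBIC))
E
```

```text
t: 13.15
tool_pos: [0.5585, 0.027, 0.2428]
tool_rot: [-2.146, -2.294, 0.001]
contact_force: [0.3, -0.7, -0.4]
opening: -0.0001
t 13.15 pos [0.5585 0.027  0.2428] xyaw 1.6373 z [-0.001 -0.    -1.   ] F [ 0.28 -0.7  -0.36] op -0.0001 q [-0.08 -0.1   1.77 -0.    1.48 -0.15]
```

View pics/w8c.png

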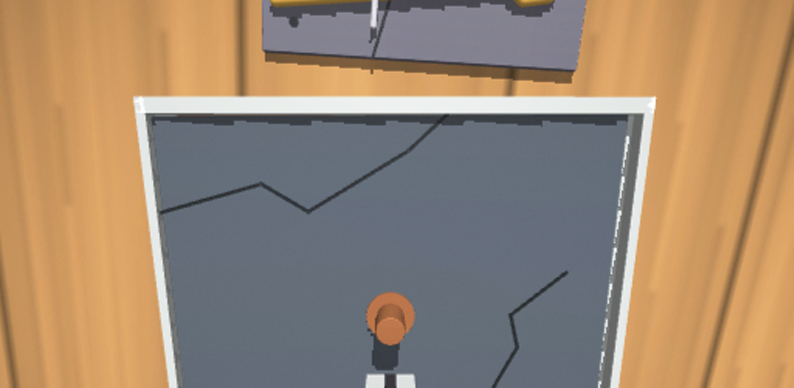

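The cover is flush with the stop: the dark strip is the bar's shadow, and the crack runs through it right up to the bar. Next I'll locate the red handle from the wrist and scene views.

Run:
```python
from h import *
W=load('wrist7');S=load('scene7');W3=load('wrist8')
w=lambda u,v:(100+u/2.6,120+v/2.6); s=lambda u,v:(150+u/5,150+v/5)
for n,a,b in(('redtip',(259,236),(268,271)),('hub',(242,383),(160,258)),('blacktip',(569,240),(243,455)),('bhub',(519,383),(134,425))):
    print(n,tri((W,*w(*a)),(S,*s(*b))),'z054',onz(W,*w(*a),.054),onz(S,*s(*b),.054))
# opening inner corners +y side z=.07
print('open',onz(W,*w(65,104),.07),onz(W,*w(745,101),.07))
# cover centre via stop, stud
u,v=389/1.55,330/1.55; print('stud',onz(W3,u,v,.107))
c=YAW;y=np.array([-np.sin(c),np.cos(c)]);x=np.array([np.cos(c),np.sin(c)])
st=onz(W3,u,v,.107)[:2]; O=st-.135*y; print('O',O,'pivot',O-.065*x-.045*y,'bp',O+.045*x-.045*y)
```

```text
redtip (array([ 0.51569123, -0.11318456,  0.05251463]), [np.float64(2.0642320773609318e-05), np.float64(2.0642320773556134e-05)]) z054 [ 0.51590772 -0.11266515  0.054     ] [ 0.51681957 -0.11290077  0.054     ]
hub (array([ 0.51043226, -0.17440539,  0.05271594]), [np.float64(0.00032121527002733705), np.float64(0.0003212152700273836)]) z054 [ 0.51050486 -0.17406969  0.054     ] [ 0.51165001 -0.17374937  0.054     ]
blacktip (array([ 0.63330659, -0.10911663,  0.04871042]), [np.float64(0.0006395515190076387), np.float64(0.0006395515190076561)]) z054 [ 0.63217815 -0.10677577  0.054     ] [ 0.6364343  -0.10870326  0.054     ]
bhub (array([ 0.61996108, -0.16848858,  0.05111661]), [np.float64(5.493663985620191e-05), np.float64(5.493663985621145e-05)]) z054 [ 0.61944628 -0.16697169  0.054     ] [ 0.62179214 -0.16776971  0.054     ]
open [ 0.45081707 -0.0640159   0.07      ] [ 0.68265177 -0.04825729  0.07      ]
stud [0.56003687 0.00812676 0.107     ]
O [ 0.5689404  -0.12657932] pivot [ 0.50704977 -0.17576823] bp [ 0.61681027 -0.1685135 ]
```

The two views agree. The pivot is at (0.510, -0.174), the tip at (0.516, -0.113), and the handle top at z≈0.053. The length is 61 mm and the angle about 0.15 rad. I'll go in on the near (-x) side of the handle.

Run:
```python
from h import *
to([.4815,-.136,.051],np.pi/2+YAW)
```

```text
t 13.2 pos [0.5587 0.0263 0.243 ] xyaw 1.6363 z [-0.001 -0.    -1.   ] F [ 0.92 -0.4  -0.67] op -0.0001 q [-0.09 -0.1   1.77 -0.    1.48 -0.15]
shift units [-2.614 -1.458  3.203]
roll units -0.00419137112516547
```

```bash
python3 -m crank '[{"x":-0.3,"y":-0.17,"z":0,"roll":0},{"x":-0.6,"y":-0.33,"z":0,"roll":0},{"x":-0.6,"y":-0.33,"z":0,"roll":0},{"x":-0.6,"y":-0.33,"z":0,"roll":0},{"x":-0.4,"y":-0.25,"z":0.2,"roll":0},{"x":-0.11,"y":-0.05,"z":0.4,"roll":0},{"x":0,"y":0,"z":0.5,"roll":0},{"x":0,"y":0,"z":0.4,"roll":0},{"x":0,"y":0,"z":0.2,"roll":0},{"x":0,"y":0,"z":0,"roll":0}]'
python3 - <<'E'
from h import *
to([.4815,-.136,.051],np.pi/2+YAW)
for n in('scene','wrist'): grab(n,n+'9.png')
im=cv2.imread('pics/scene9.png')[150:270,150:310];cv2.imwrite('pics/s9c.png',cv2.resize(im,None,fx=5,fy=5))
E
```

```text
t: 14.45
tool_pos: [0.4807, -0.1361, 0.1409]
tool_rot: [-2.148, -2.29, 0.001]
contact_force: [-0.7, 0.3, -0.1]
opening: 0.0001
t 14.45 pos [ 0.4807 -0.1361  0.1409] xyaw 1.6347 z [-0.001  0.    -1.   ] F [-0.67  0.27 -0.11] op 0.0001 q [-0.42 -0.17  2.   -0.    1.31 -0.49]
shift units [-0.     0.015  1.498]
roll units -0.01778696803801013
```

View pics/wrist9.png

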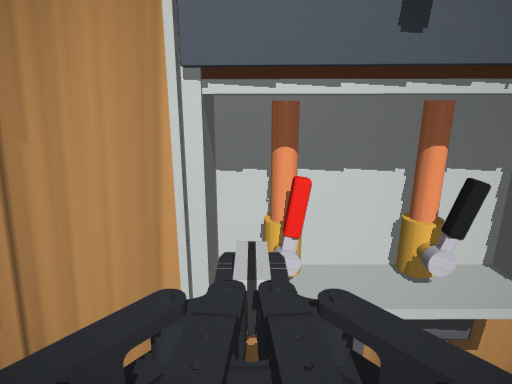

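View pics/s9c.png

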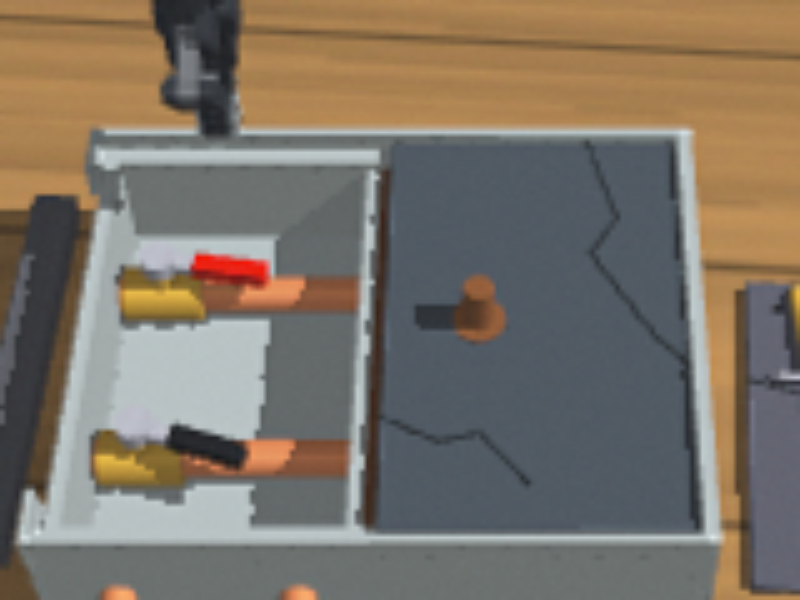

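Clear on both sides, so I'll descend into the box with a force check part-way.

```bash
python3 -m crank '[{"x":0,"y":0.015,"z":0.15,"roll":0},{"x":0,"y":0,"z":0.25,"roll":0},{"x":0,"y":0,"z":0.25,"roll":0},{"x":0,"y":0,"z":0.2,"roll":0},{"x":0,"y":0,"z":0.15,"roll":0}]' && python3 -m crank '[{"x":0,"y":0,"z":0.15,"roll":0},{"x":0,"y":0,"z":0.15,"roll":0},{"x":0,"y":0,"z":0.1,"roll":0},{"x":0,"y":0,"z":0.1,"roll":0},{"x":0,"y":0,"z":0,"roll":0}]'
python3 - <<'E'
from h import *
state()
for n in('scene','wrist'): grab(n,n+'10.png')
im=cv2.imread('pics/scene10.png')[150:270,150:310];cv2.imwrite('pics/s10c.png',cv2.resize(im,None,fx=5,fy=5))
E
```

```text
t: 15.18
tool_pos: [0.482, -0.1352, 0.0801]
tool_rot: [-2.147, -2.292, 0.001]
contact_force: [0.9, 0.3, 0.1]
opening: -0.0004
t: 15.8
tool_pos: [0.4821, -0.1353, 0.051]
tool_rot: [-2.148, -2.292, 0.0]
contact_force: [0.0, 0.1, 0.2]
opening: 0.0
t 15.8 pos [ 0.4821 -0.1353  0.051 ] xyaw 1.6358 z [-0.001  0.    -1.   ] F [0.04 0.1  0.23] op 0.0 q [-0.42 -0.04  2.05 -0.    1.14 -0.49]
```

View pics/wrist10.png

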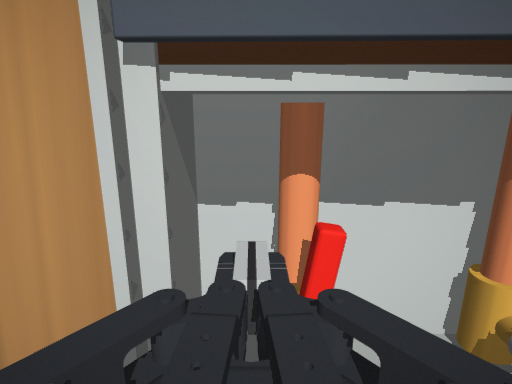

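View pics/s10c.png

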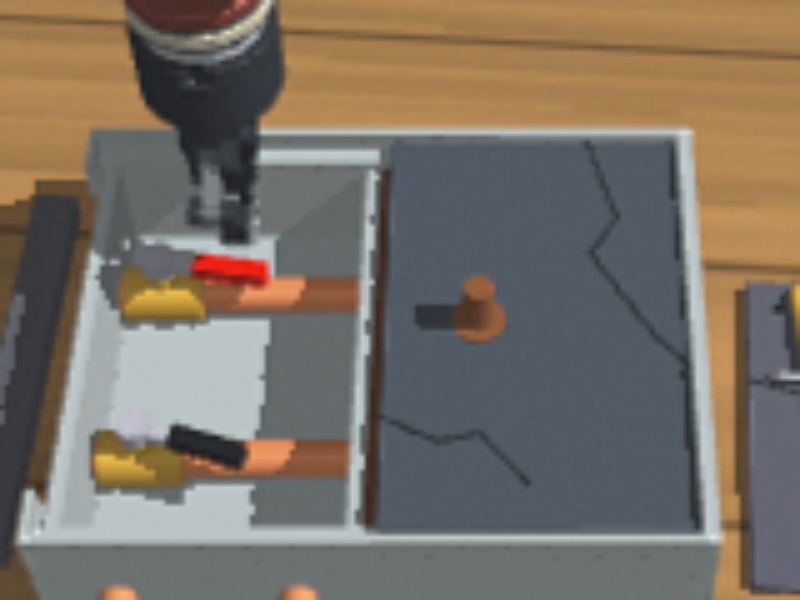

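```bash
cat > b.py <<'E'
from h import *
o,R=state(); d=o['tool_pos'][:2]-[.510,-.174]; c=YAW
print('box rel pivot mm',round(1e3*(d[0]*np.cos(c)+d[1]*np.sin(c)),1),round(1e3*(-d[0]*np.sin(c)+d[1]*np.cos(c)),1))
E
python3 -m crank '[{"x":0,"y":0.07,"z":0,"roll":0},{"x":0,"y":0.07,"z":0,"roll":0},{"x":0,"y":0.07,"z":0,"roll":0},{"x":0.02,"y":0.07,"z":0,"roll":0},{"x":0.02,"y":0.07,"z":0,"roll":0},{"x":0.02,"y":0.07,"z":0,"roll":0}]'; python3 b.py
python3 -m crank '[{"x":0,"y":0.08,"z":0,"roll":0},{"x":-0.02,"y":0.08,"z":0,"roll":0},{"x":-0.03,"y":0.08,"z":0,"roll":0}]'; python3 b.py
```

```text
t: 16.65
tool_pos: [0.5073, -0.1299, 0.0511]
tool_rot: [-2.147, -2.292, 0.0]
contact_force: [-3.1, -0.8, 0.1]
opening: -0.0002
t 16.65 pos [ 0.5073 -0.1299  0.0511] xyaw 1.6358 z [-0.001  0.    -1.   ] F [-3.1  -0.82  0.11] op -0.0002 q [-0.39  0.02  1.99  0.    1.13 -0.46]
box rel pivot mm 0.2 44.2
t: 17.02
tool_pos: [0.5222, -0.1322, 0.0514]
tool_rot: [-2.148, -2.292, -0.0]
contact_force: [-2.2, 1.3, 0.8]
opening: -0.0
t 17.02 pos [ 0.5222 -0.1322  0.0514] xyaw 1.6359 z [-0.  0. -1.] F [-2.22  1.29  0.77] op -0.0 q [-0.39  0.05  1.96  0.    1.14 -0.45]
box rel pivot mm 14.9 40.9
```

Run:
```python
from h import *
for n in('scene','wrist'): grab(n,n+'11.png')
im=cv2.imread('pics/scene11.png')[150:270,150:310];cv2.imwrite('pics/s11c.png',cv2.resize(im,None,fx=5,fy=5))
```

```text
(no output)
```

View pics/s11c.png

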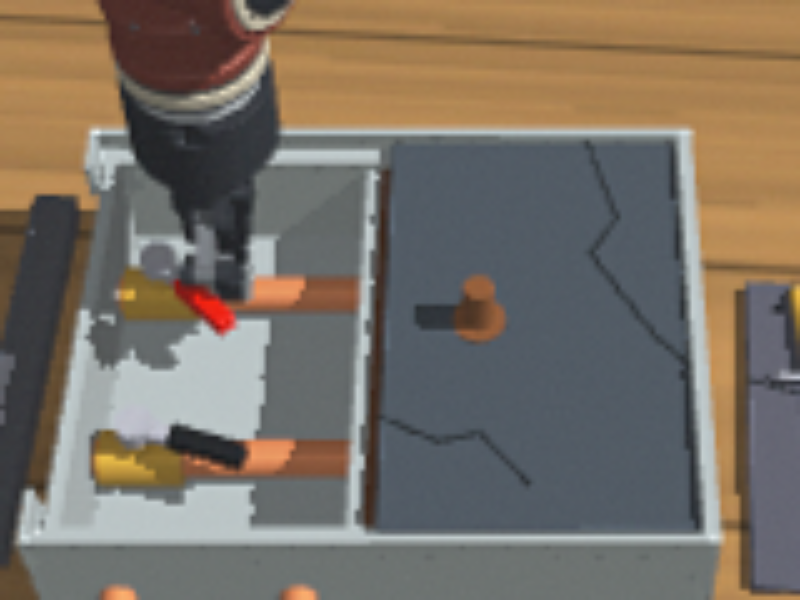

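View pics/wrist11.png

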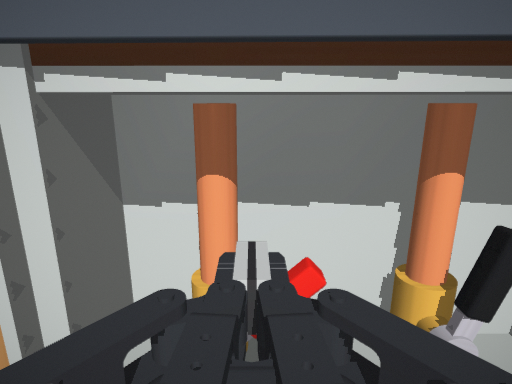

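The handle is about 50° round and the force is 2-3 N. I'll carry on along the arc.

```bash
python3 -m crank '[{"x":-0.04,"y":0.08,"z":0,"roll":0},{"x":-0.05,"y":0.08,"z":0,"roll":0},{"x":-0.06,"y":0.07,"z":0,"roll":0},{"x":-0.08,"y":0.06,"z":0,"roll":0},{"x":-0.08,"y":0.05,"z":0,"roll":0}]'; python3 b.py; python3 -m crank '[{"x":-0.04,"y":0.02,"z":0,"roll":0},{"x":-0.03,"y":0,"z":0,"roll":0}]'; python3 b.py
```

```text
t: 17.75
tool_pos: [0.5437, -0.1496, 0.0514]
tool_rot: [-2.148, -2.292, -0.0]
contact_force: [-1.9, 1.2, -0.6]
opening: 0.0
t 17.75 pos [ 0.5437 -0.1496  0.0514] xyaw 1.6357 z [ 0.  0. -1.] F [-1.85  1.19 -0.6 ] op 0.0 q [-0.4   0.11  1.9   0.    1.14 -0.47]
box rel pivot mm 35.3 22.1
t: 18.0
tool_pos: [0.5455, -0.1537, 0.0516]
tool_rot: [2.148, 2.292, 0.002]
contact_force: [0.7, 2.8, -1.8]
opening: 0.0003
t 18.0 pos [ 0.5455 -0.1537  0.0516] xyaw 1.6356 z [ 0.001  0.    -1.   ] F [ 0.67  2.83 -1.81] op 0.0003 q [-0.41  0.11  1.89  0.    1.14 -0.47]
box rel pivot mm 36.8 17.9
```

```bash
python3 -m crank '[{"x":-0.02,"y":0,"z":0,"roll":0},{"x":-0.02,"y":0,"z":0,"roll":0}]'; python3 b.py;  python3 -m crank '[{"x":-0.02,"y":0,"z":0,"roll":0},{"x":-0.02,"y":0,"z":0,"roll":0}]'; python3 b.py
```

```text
t: 18.25
tool_pos: [0.5457, -0.156, 0.0519]
tool_rot: [2.147, 2.292, 0.001]
contact_force: [2.0, 2.1, 0.1]
opening: 0.0001
t 18.25 pos [ 0.5457 -0.156   0.0519] xyaw 1.6359 z [ 0.002 -0.    -1.   ] F [1.96 2.08 0.09] op 0.0001 q [-0.41  0.11  1.89  0.    1.14 -0.48]
box rel pivot mm 36.8 15.6
t: 18.5
tool_pos: [0.5457, -0.1567, 0.0519]
tool_rot: [-2.147, -2.29, -0.006]
contact_force: [1.5, 10.7, 2.9]
opening: 0.0002
t 18.5 pos [ 0.5457 -0.1567  0.0519] xyaw 1.6353 z [ 0.001  0.004 -1.   ] F [ 1.48 10.72  2.94] op 0.0002 q [-0.41  0.11  1.89  0.    1.14 -0.48]
box rel pivot mm 36.8 14.9
```

```bash
python3 -m crank '[{"x":-0.01,"y":0,"z":0,"roll":0},{"x":0,"y":0,"z":0,"roll":0}]'; python3 b.py; python3 -m crank '[{"x":0.1,"y":0,"z":0,"roll":0},{"x":0.15,"y":0,"z":0,"roll":0},{"x":0,"y":0,"z":-0.2,"roll":0},{"x":0,"y":0,"z":-0.5,"roll":0},{"x":0,"y":0,"z":-0.7,"roll":0},{"x":0,"y":0,"z":-0.7,"roll":0},{"x":0,"y":0,"z":-0.7,"roll":0},{"x":-0.3,"y":-0.3,"z":-0.3,"roll":0},{"x":-0.3,"y":-0.3,"z":0,"roll":0},{"x":0,"y":0,"z":0,"roll":0}]'
python3 - <<'E'
from h import *
state()
for n in('scene','wrist'): grab(n,n+'12.png')
im=cv2.imread('pics/scene12.png')[150:270,150:310];cv2.imwrite('pics/s12c.png',cv2.resize(im,None,fx=5,fy=5))
E
```

```text
t: 18.75
tool_pos: [0.5457, -0.1567, 0.0519]
tool_rot: [-2.146, -2.29, -0.006]
contact_force: [1.3, 10.2, 2.1]
opening: 0.0001
t 18.75 pos [ 0.5457 -0.1567  0.0519] xyaw 1.6355 z [ 0.001  0.005 -1.   ] F [ 1.34 10.21  2.14] op 0.0001 q [-0.41  0.11  1.89  0.01  1.14 -0.48]
box rel pivot mm 36.8 14.9
t: 20.0
tool_pos: [0.5103, -0.1835, 0.2389]
tool_rot: [2.149, 2.288, 0.0]
contact_force: [-0.4, -1.6, -0.4]
opening: -0.0002
t 20.0 pos [ 0.5103 -0.1835  0.2389] xyaw 1.6335 z [ 0.002 -0.001 -1.   ] F [-0.4  -1.64 -0.35] op -0.0002 q [-0.48 -0.14  1.81 -0.    1.47 -0.54]
```

View pics/s12c.png

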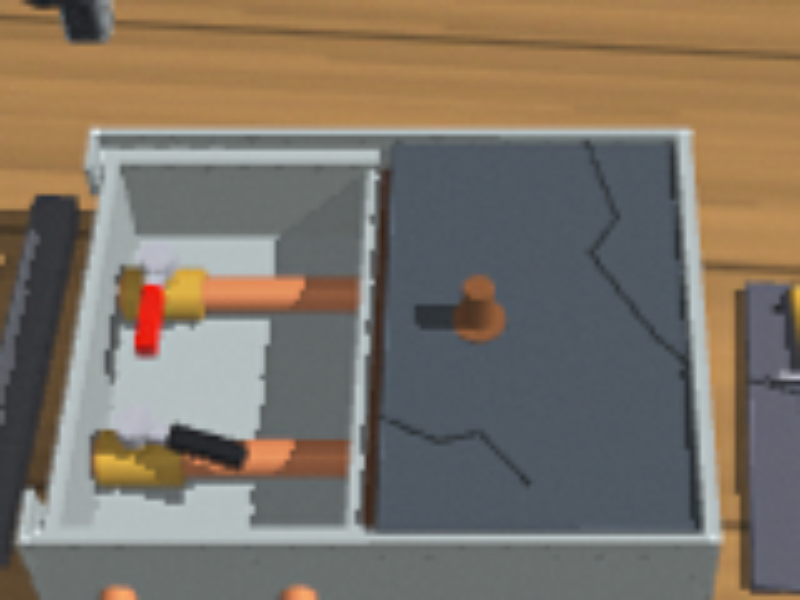

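View pics/wrist12.png

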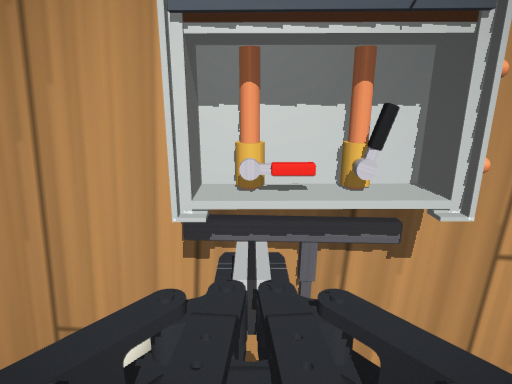

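Run:
```python
from h import *
W=load('wrist12'); m=W['img'].astype(int)
mk=((m[...,0]>150)&(m[...,1]<60)&(m[...,2]<60)).astype(np.uint8); p=np.argwhere(mk)[:,::-1]; c=p.mean(0)
P=onz(W,*c,.054); H=onz(W,250,169,.054); a=np.arctan2(*(P-H)[1::-1]); print('handle yaw',a,'angle',np.pi/2+YAW-a)
v=np.linalg.eigh(np.cov(p.T))[1][:,1]; q=onz(W,*(c+15*v),.054)-onz(W,*(c-15*v),.054); print('sleeve axis yaw',np.arctan(q[1]/q[0]))
e=onz(W,465,214,.079)-onz(W,176,218,.079);print('box front edge yaw',np.arctan2(e[1],e[0]))
A=load('scene7')['img'].astype(int);B=load('scene12')['img'].astype(int);C=load('scene0')['img'].astype(int)
d=np.abs(A-B).max(2)>60; d[:175]=0; print('diff 7-12 below arm',cv2.connectedComponentsWithStats(d.astype(np.uint8))[2][1:])
d=np.abs(C-B).max(2)>60; s=cv2.connectedComponentsWithStats(d.astype(np.uint8))[2][1:]; print(s[s[:,4]>8])
```

```text
handle yaw 0.07600123569053968 angle 1.5607950911043569
sleeve axis yaw 0.06894180504614611
box front edge yaw 0.07755041566437783
diff 7-12 below arm [[  13  175    3    2    4]
 [  20  175    2    1    2]
 [  24  175    2    1    2]
 [  32  175    1    1    1]
 [  34  175    6    5    9]
 [  40  175    8    4   10]
 [ 204  175    9    2   16]
 [  15  177    1    1    1]
 [  17  177    1    1    1]
 [  22  177    1    1    1]
 [  33  177    1    1    1]
 [  70  176   32   16  283]
 [  19  178    6    4    7]
 [  28  180    1    1    1]
 [  37  181    1    1    1]
 [  40  180    3    4    7]
 [  29  183    1    1    1]
 [  27  184    1    1    1]
 [  29  185    1    1    1]
 [  31  185    2    3    4]
 [  36  184    1    1    1]
 [  38  184    2    2    2]
 [  34  187    1    1    1]
 [  33  189    1    2    2]
 [  36  188    1    1    1]
 [  35  190    1    2    2]
 [  90  193   22   15  148]
 [  36  195    1    3    3]
 [  46  195    1    1    1]
 [  49  195    2    1    2]
 [  42  196    2    1    2]
 [ 184  201   20    9  128]
 [  91  203    1    1    1]
 [  57  202   87   36 139
[... 816 characters left out ...]
 [ 174  113   36    7  115]
 [ 173  113  160   49 2605]
 [  22  124   49   38   71]
 [  84  143   12    7   67]
 [  78  151   13   15   71]
 [ 334  153   19   10   71]
 [  55  157   10   10   22]
 [ 251  159  117   11  538]
 [  10  161   11   11   16]
 [  24  169    4    7   13]
 [  29  168   22   14   30]
 [  13  170    9    7   20]
 [  71  171    8   13   45]
 [  52  178    3    6   13]
 [ 159  179   67   78 2449]
 [ 230  180   52    3  155]
 [ 280  184    7   37  127]
 [  77  187   21    6   76]
 [  62  191   51   29  870]
 [ 226  192    1   16   16]
 [ 212  206    6    6   14]
 [ 225  209    1   12   12]
 [ 233  211    8    5   26]
 [ 226  220   62   37  241]
 [ 169  241   12    5   49]]
```

The handle reads about 1.56 rad, parallel to the box's x. The black handle shows no change, and the arm is clear at z 0.24. Handing in.

```bash
python3 -c "
from station import ctrl
print(ctrl.finish_job())"
```

```text
the job is handed in; nothing more can be done
None
```

I slid the cover to its stop and turned the red valve fully shut, in that order. I handed the job in at about 20 s of the 48 s, with the arm clear of everything. No verdict is reported.

- **Cover:** I pushed the stud with the closed fingertips. It slid at about 3–5 N, and the force rose to about 11 N against the stop. A wrist picture from above the stop bar showed the slate flush with it. The gap from the opening's edge to the cover measured about 12–14 mm against the expected 15 mm, which is within my pixel error.
- **Red handle:** I swept it clockwise at about 2–3 N until it stopped moving at about 10–11 N. From the last picture I measured 1.56 rad (1.571 is shut), with the sleeve parallel to the box's x axis.
- **Everything else:** The scene pictures from before and after the valve push show no change at the black handle or the cover. Compared with the start, the other changes I saw were the arm, its shadow and the parts it hid. I did not measure each bystander separately. I saw no unexpected contact: readings between pushes stayed near zero, and the highest was about 11 N.

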